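# Catch the falling wafer-case lid and lower it shut

### The arm

A 7-joint arm with a two-finger parallel gripper is mounted at the origin on the work surface. World frame = base frame: x ahead of the robot, y to its left, z up, the work surface at z = 0. Lengths are in mm, angles in rad, forces in N, time in s.
With the tool pointing down it reaches from about 425 to 1025 mm from the base axis. Payload 3.6 kg.
Tool frame: the origin (TCP) lies on the centre line of the jaws, within the pads' length; the fingertips stand 25 mm ahead of it and the grasp point (between the pads) lies 6 mm ahead of it; y points along the fingers, z is the direction in which the jaws open and shut, and the axes are right-handed (so a half turn about y gives the same grasp; the last joint's range is limited). The gripper opens to 85 mm and grips with 20 to 120 N. Pads are 22 mm wide; open, the fingers measure 114 mm over their backs; the gripper's body (76 mm by 85 mm) begins 54 mm behind the grasp point. The pads swing forward as they close: fully open they stand 13 mm farther back than shut.
Start: joints at [1.216, 0.591, 0.048, 1.609, -0.033, 0.943, -0.034], TCP at [186.946, -700.486, 256.302] pointing down, gripper open.
Joint ranges: [-2.69, 2.69], [-0.47, 2.24], [-1.27, 1.36], [0.19, 2.51], [-1.53, 4.68], [0.08, 2.07], [-3.09, 3.09]. Speed limits (rad/s): [2.57, 2.57, 3.14, 3.14, 3.14, 3.14, 3.14].

### API

Orientations are given as a rotation vector (axis times angle).
In Python, from bench import ctrl gives the robot as it stands.
- The arm moves only by the tool drive_tool, never from a script. Its argument "increments" is a list that holds one entry, the list of rows, each a list of 5 numbers: the shift along the tool's x, y, z in m, then the turn about the tool's y in degrees, then the finger opening in m, from 0 to 0.0854. In form: [[[x, y, z, spin, grip], ...]]. A call has 1 to 5 rows; each row shifts and turns the commanded pose from where the row before left it, along the tool's axes as they then stand; what a row does not reach is not made up. A row lasts 1/10 s, in which the tool goes at most 50 mm and 8.59 degrees, less where a joint would pass 70% of its speed; a pose out of reach is approached as far as the arm can. A call with a gripper value outside its range is refused whole. The fingers move at their own pace and stop on an object; "squeeze" is the grip in N (left out, the last holds). Time passes only in rows, so rows that do not move let the fingers close. It gives the time, the measured TCP pose, the force and the opening at its end, in the units of the state.
- ctrl.get_state(): the state, without advancing time (a new reading comes with each control period).
- ctrl.capture(name): name is "side" or "top" or "wrist"; returns the picture (384x512x3 uint8, red, green, blue); there is no depth.
- ctrl.camera_info(name): a dict with "mtx" (3x3 intrinsics, pixels), "dist_coeffs" ([k1, k2, p1, p2, k3] as OpenCV has them; the pictures are not rectified), "eye" and "attitude" of the camera in the world. Camera axes: x right, y up, looking along -z (the intrinsics and any distortion apply to the point x, -y, -z); pixel columns grow to the right and rows downward; lengths in mm; the calibration is good to about 2 mm. A picture is of the moment at which its call begins: read the wrist's pose just before it. camera_info takes no time and is no camera call; for the wrist camera it gives the pose at the moment of the call.
- ctrl.hand_in(): hands the job in, once; it reports no verdict.
The state is a dict: "clock": time; "q": joint angles; "qvel": joint speeds; "joint_efforts": joint torques, N m; "tool_pos": TCP position; "orientation": TCP orientation; "contact_force": force on the tool from outside, world axes, zero at the start; "torque": the same for the moment, N m; "gripper_width": finger opening in mm.
Only numpy, scipy, OpenCV 4.12 (cv2) and the standard library are available. Lean on these libraries where they do the work, as an engineer would, in place of code of your own. Each camera call takes 0.05 s, during which the arm holds its last target. There are 200 camera calls.

### The job

Close the wafer case without a knock: with the fingers, tip its open lid over past upright so that it begins to fall, catch it from below on the outside of the fingers while it is still well open, and let it down slowly until it is fully shut, then move away. Do not grip the lid or force it, do not touch or jar the wafer, and leave everything else where it stands.

Things in the scene. Friction and masses are not known exactly. Their poses are not given: they have to be found in the camera images.
- case: grey plastic wafer case bolted to the bench: an open tray 120 mm deep (x), 200 mm wide (y), 75 mm high, walls 6 mm. Origin: centre of its underside, on the bench. Its -x side is the front and looks to the robot's left (yaw -1.571, give or take 0.35 rad); the lid is hinged along the top of the rear (+x) wall. The bench before its front is free.
- hinge (a point): middle of the lid's hinge line, which runs along the case's y axis 75 mm above the bench, 60 mm behind the case's centre; axes as the case's
- lid (a joint): angle of the white lid (rad): 0 shut, 1.571 upright, 1.8 at its stop, leaning back, where it rests at first. No friction or spring; mass 0.2 to 0.31 kg. A weak damper (0.22 N m s/rad) slows its fall: from 1.45 rad it takes about 3 s to shut, slow at first, and if not caught it strikes the rim at 0.65 to 1.0 rad/s
- tab_edge (a point): middle of the free edge of the lid's tab, at mid-thickness. The lid is a plate 8 mm thick, 200 mm wide, underside level with the hinge line when shut; its tab, 70 mm wide, ends 155 mm from the hinge line, 35 mm beyond the case's front wall, so a finger beneath it stays outside when it shuts. Axes fixed to the lid: x towards the hinge, y along the edge, z out of the outer (upper) face
- wafer: blue disc 100 mm across, 5 mm thick, lying loose in the case on a bed 34 mm above the bench; origin at the centre of its underside
- jar: bystander, to be left alone: screw-cap jar, 48 mm across, 62 mm tall, standing close to the case's far end, on its +y side. Origin at its underside
- weight: bystander, to be left alone: brass cylinder, 40 mm across, 45 mm tall, standing close to the case's near end, on its -y side. Origin at its underside
- waferbox: bystander, to be left alone: flat round white plastic box, 116 mm across, 16 mm thick. Origin at its underside
- flask: bystander, to be left alone: bottle, 60 mm across, 160 mm tall. Origin at its underside
- driver: bystander, to be left alone: screwdriver lying on the bench
- holder: bystander, to be left alone: steel ring, 64 mm across, 12 mm thick. Origin at its underside
- smallbox: bystander, to be left alone: cardboard box 70 x 50 x 40 mm. Origin at its underside
There are look-alikes about, which are no part of the job. There is more than one size of the case; the job needs the largest.

How it is judged (in metres and radians):
On the way, in this order (a step that is already met when the one before it is completed fails the run):
1. the lid has been tipped forward past upright (value of joint lid below 1.5 rad), for 0.05 s.
2. the lid, still over 0.15 rad open, is borne by the fingers, sinking slower than 0.3 rad/s for 0.2 s (value of joint lid between 0.15 and 0.95 rad and velocity of joint lid above -0.3 rad/s and contact force between case and the fingers above 0.3 N), for 0.2 s.
At the end, for the whole second after the job is handed in: The lid is shut (within 0.02 rad), the wafer lies within 6 mm and every bystander within 15 mm of where it was (value of joint lid below 0.02 rad and distance of wafer from where it was at the start of the episode below 0.006 m and distance of each of jar, weight, waferbox, flask, driver, holder, smallbox from where it was at the start of the episode below 0.015 m); the robot touches nothing.
It fails at once if the lid knocks against the case: it comes home (below 0.08 rad) faster than 0.4 rad/s (value of joint lid below 0.08 rad and velocity of joint lid below -0.4 rad/s).
It fails at once if the case or lid is forced, over 25 N from the fingers (contact force between case and the fingers above 25 N).
It fails at once if the lid is pinched between the fingers: it lies at the grasp point and bears over 5 N (contact force between case and the fingers above 5 N and z of the grasp point in the frame of tab_edge between -0.006 and 0.006 m and x of the grasp point in the frame of tab_edge between -0.004 and 0.155 m and y of the grasp point in the frame of tab_edge between -0.105 and 0.105 m).
It fails at once if the wafer is touched by the fingers, or lifted or shifted by more than 6 mm (contact force between wafer and the fingers above 0.3 N or distance of wafer from where it was at the start of the episode above 0.006 m).
It fails at once if a bystander is pushed or lifted more than 30 mm (distance of any of jar, weight, waferbox, flask, driver, holder, smallbox from where it was at the start of the episode above 0.03 m).
It also fails if it takes over 48 s, if anything falls off the work surface, if the arm or the gripper's body presses on something with over 40 N, if the wrist force passes 120 N, or if a joint passes its speed limit or range.

## Working session

There is one attempt and no reset: what is moved stays moved. The work goes in short steps, Python scripts to look and compute and a tool call to move; the robot and the scene stay as the last step left them, time stands still between calls to the robot, and variables do not carry over. Pictures are saved under pics/ and viewed, about 8 in all and at most 12, crops included, and the job is handed in when it is done.

Besides the shell and the picture viewer there is one more tool, called after "Emit:" by a JSON object that holds its "api" and its "payload". drive_tool: Moves the arm, as the interface text tells. Its arguments: {"type":"object","properties":{"increments":{"type":"array","items":{"type":"array","items":{"type":"array","items":{"type":"number"}}}},"squeeze":{"type":"number"}},"required":["increments"]}

```bash
mkdir -p pics; ls; python3 - <<'E'
from bench import ctrl
import cv2
print(ctrl.get_state())
for n in("side","top"):
    print(n,ctrl.camera_info(n)); cv2.imwrite(f"pics/{n}0.png",ctrl.capture(n)[:,:,::-1])
E
```

```text
pics
{'clock': 0.0, 'q': array([ 1.21653236,  0.59212195,  0.0482659 ,  1.6098228 , -0.03330425,
        0.94268164, -0.03370082]), 'qvel': array([-7.99534852e-04, -1.04093412e-03,  3.84903833e-05,  4.57661469e-04,
       -1.36742765e-03, -1.61415084e-03, -4.29405520e-04]), 'joint_efforts': array([-2.59137532e-04, -5.48697925e+01,  1.54647343e+00, -1.98126644e+01,
        9.38997196e-03,  8.68649804e-03,  5.53514056e-06]), 'tool_pos': array([ 186.75254035, -699.74238771,  255.13777002]), 'orientation': array([-0.27358342,  2.08472679, -2.08011705]), 'contact_force': array([0.9685826 , 1.01603786, 0.40587278]), 'torque': array([-0.00311321,  0.00570866, -0.01238618]), 'gripper_width': 85.3893990353688}
side {'mtx': array([[383.18181633,   0.        , 251.67651912],
       [  0.        , 383.18181633, 186.91449552],
       [  0.        ,   0.        ,   1.        ]]), 'dist_coeffs': array([-0.02990063,  0.        ,  0.        ,  0.        ,  0.        ]), 'eye': array([371.91895011, 712.09937316, 932.21557536]), 'attitude': array([ 0.0824239 , -1.03224336, -2.75081085])}
top {'mtx': array([[346.5977605 ,   0.        , 256.18559175],
       [  0.        , 346.5977605 , 193.63222324],
       [  0.        ,   0.        ,   1.        ]]), 'dist_coeffs': array([-0.00316333,  0.        ,  0.        ,  0.        ,  0.        ]), 'eye': array([397.8697522 ,   9.5359035 , 950.03335538]), 'attitude': array([ 0.10547086, -0.0874516 , -1.57457706])}
```

View pics/side0.png

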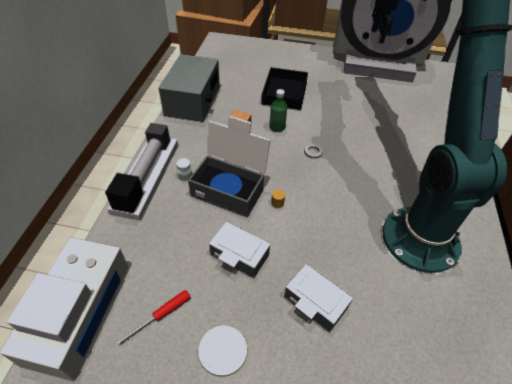

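View pics/top0.png

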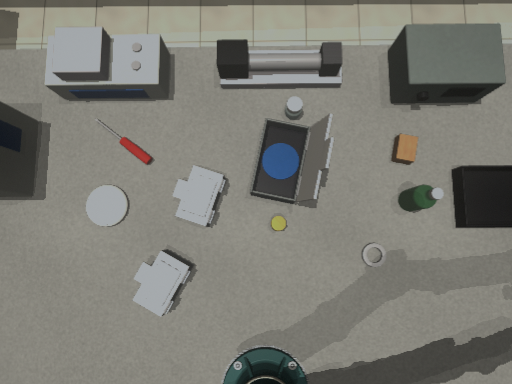

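The top view shows the open case with the blue wafer near (282,162) and its lid to the right, with the jar at (294,106) and the weight at (279,223). The two closed cases at about (200,195) and (162,283) are look-alikes. The side view shows the same open case at about (227,180). I'll zoom in on it in both views.

```bash
python3 - <<'E'
import cv2,numpy as np
t=cv2.imread("pics/top0.png")[90:240,235:350]; s=cv2.imread("pics/side0.png")[105:225,170:290]
t=cv2.resize(t,None,fx=3.4,fy=3.4,interpolation=2); s=cv2.resize(s,None,fx=3.4,fy=3.4,interpolation=2)
c=np.zeros((510,t.shape[1]+s.shape[1],3),np.uint8); c[:t.shape[0],:t.shape[1]]=t; c[:s.shape[0],t.shape[1]:]=s
print(t.shape); cv2.imwrite("pics/z1.png",c)
E
```

```text
(510, 391, 3)
```

View pics/z1.png

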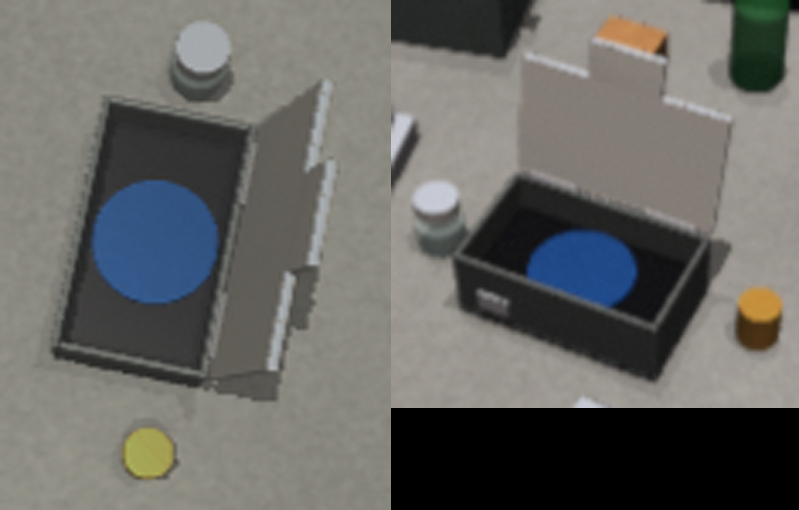

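```bash
cat > h.py <<'E'
import numpy as np,cv2
from scipy.spatial.transform import Rotation as R
from scipy.optimize import least_squares
from bench import ctrl
def proj(P,ci):
    Rm=R.from_rotvec(ci["attitude"]).as_matrix()
    p=(np.atleast_2d(P)-ci["eye"])@Rm*[1,-1,-1]
    return cv2.projectPoints(p,np.zeros(3),np.zeros(3),ci["mtx"],ci["dist_coeffs"])[0][:,0]
def c2w(P,p): return R.from_euler("z",p[2]).apply(P)+[p[0],p[1],0]
def lidpt(r,y,th,off=0): # off: along outer normal
    return np.array([60-r*np.cos(th)+off*np.sin(th),y,75+r*np.sin(th)+off*np.cos(th)])
E
python3 - <<'E'
from h import *
top=np.array([[107,98],[57,352],[254,125],[207,382]])/3.4+[235,90]
side=np.array([[66,257],[264,327],[319,237],[130,178]])/3.4+[170,105]
T=[[-60,100,75],[-60,-100,75],[60,100,75],[60,-100,75]]; S=[T[0],T[1],T[3],T[2]]
ct,cs=ctrl.camera_info("top"),ctrl.camera_info("side")
def f(p): return np.r_[(proj(c2w(T,p),ct)-top).ravel(),(proj(c2w(S,p),cs)-side).ravel()]
s=least_squares(f,[550,-60,-1.57]); print(s.x.round(3),s.fun.round(1))
p=s.x
L=[lidpt(155,y,1.8) for y in(35,-35)]+[lidpt(120,y,1.8) for y in(100,-100)]
print("lid side crop",((proj(c2w(L,p),cs)-[170,105])*3.4+[391,0]).round())
print("lid top crop",((proj(c2w(L,p),ct)-[235,90])*3.4).round())
print("hinge",c2w([[60,0,75]],p),"front dir",R.from_euler("z",p[2]).apply([-1,0,0]),"ydir",R.from_euler("z",p[2]).apply([0,1,0]))
st=ctrl.get_state(); print(R.from_rotvec(st["orientation"]).as_matrix().round(3),ctrl.camera_info("wrist"))
E
```

```text
[592.755 -43.723  -1.774] [-1.3 -0.1 -1.9 -0.3  0.7  0.6  0.4  0.1 -1.2 -0.6  1.4  0.4  1.1 -1.
 -1.2 -2.7]
lid side crop [[591.  38.]
 [666.  60.]
 [522.  54.]
 [732. 118.]]
lid top crop [[327. 161.]
 [308. 268.]
 [322.  80.]
 [269. 373.]]
hinge [[ 580.62005184 -102.48282561   75.        ]] front dir [0.20225153 0.97933361 0.        ] ydir [ 0.97933361 -0.20225153  0.        ]
[[-0.966 -0.001  0.258]
 [-0.258  0.002 -0.966]
 [ 0.    -1.    -0.002]] {'mtx': array([[339.79795473,   0.        , 260.54213415],
       [  0.        , 339.79795473, 194.77497967],
       [  0.        ,   0.        ,   1.        ]]), 'dist_coeffs': array([-0.08249315,  0.        ,  0.        ,  0.        ,  0.        ]), 'eye': array([ 250.51861856, -683.04810688,  372.94691648]), 'attitude': array([-0.2258924 ,  0.17700252, -1.30163853])}
```

The fit of the case is good: the residuals are around 1–2 px, and the predicted lid corners match the picture at 1.8 rad. First I spin the tool so its z axis lies along the hinge line, and close the fingers.

Emit:
{"api": "drive_tool", "payload": {"increments": [[[0, 0, 0, -8, 0], [0, 0, 0, -8, 0], [0, 0, 0, -8, 0], [0, 0, 0, -8, 0], [0, 0, 0, -8, 0]]]}}

```text
clock: 0.6
tool_pos: [186.8, -700.0, 255.6]
orientation: [-0.859, 1.641, -1.639]
contact_force: [0.2, 0.2, -0.4]
gripper_width: 11.9
```

Emit:
{"api": "drive_tool", "payload": {"increments": [[[0, 0, 0, -8, 0], [0, 0, 0, -8, 0], [0, 0, 0, -7.5, 0], [0, 0, 0, 0, 0], [0, 0, 0, 0, 0]]]}}

```text
clock: 1.1
tool_pos: [186.7, -700.3, 255.8]
orientation: [-1.105, 1.359, -1.358]
contact_force: [0.7, 0.0, 0.6]
gripper_width: -0.1
```

```bash
cat > w.py <<'E'
from h import *
p=[592.755,-43.723,-1.774]
s=ctrl.get_state(); c=R.from_euler("z",-p[2]).apply(s["tool_pos"]-[p[0],p[1],0])
M=R.from_rotvec(s["orientation"]).as_matrix()
print("t",s["clock"],"case-frame TCP",c.round(1),"F case",R.from_euler("z",-p[2]).apply(s["contact_force"]).round(2),"w",s["gripper_width"].round(1))
print("tool axes in case",R.from_euler("z",-p[2]).as_matrix().dot(M).round(3).tolist(),"q",s["q"].round(2))
E
python3 w.py
```

```text
Traceback (most recent call last):
  File "w.py", line 5, in <module>
    print("t",s["clock"],"case-frame TCP",c.round(1),"F case",R.from_euler("z",-p[2]).apply(s["contact_force"]).round(2),"w",s["gripper_width"].round(1))
                                                                                                                             ^^^^^^^^^^^^^^^^^^^^^^^^
AttributeError: 'float' object has no attribute 'round'
```

```bash
sed -i 's/,"w",s\["gripper_width"\].round(1)//' w.py; python3 w.py
```

```text
t 1.1 case-frame TCP [ 725.  -265.3  255.8] F case [-0.17  0.71  0.64]
tool axes in case [[1.0, -0.001, 0.001], [-0.001, -0.0, 1.0], [-0.001, -1.0, -0.0]] q [ 1.4   0.6  -0.24  1.6   0.17  0.96  0.9 ]
```

Emit:
{"api": "drive_tool", "payload": {"increments": [[[-0.038, 0, 0.018, 0, 0], [-0.038, 0, 0.018, 0, 0], [-0.038, 0, 0.018, 0, 0], [-0.038, 0, 0.018, 0, 0], [-0.038, 0, 0.018, 0, 0]]]}}

```text
clock: 1.6
tool_pos: [314.1, -530.9, 256.3]
orientation: [-1.106, 1.358, -1.358]
contact_force: [0.3, -0.5, -0.7]
gripper_width: -0.2
```

Emit:
{"api": "drive_tool", "payload": {"increments": [[[-0.038, 0, 0.018, 0, 0], [-0.038, 0, 0.018, 0, 0], [-0.038, 0, 0.018, 0, 0], [-0.038, 0, 0.018, 0, 0], [-0.038, 0, 0.018, 0, 0]]]}}

```text
clock: 2.1
tool_pos: [440.3, -362.8, 256.5]
orientation: [-1.106, 1.358, -1.358]
contact_force: [0.3, -0.9, 0.9]
gripper_width: 0.2
```

```bash
python3 w.py
```

```text
t 2.1 case-frame TCP [343.3 -84.9 256.5] F case [0.79 0.5  0.87]
tool axes in case [[1.0, 0.0, 0.001], [-0.001, 0.0, 1.0], [0.0, -1.0, 0.0]] q [ 0.84  0.41 -0.3   1.95  0.17  0.8   0.24]
```

Emit:
{"api": "drive_tool", "payload": {"increments": [[[-0.038, 0, 0.017, 0, 0], [-0.038, 0, 0.017, 0, 0], [-0.038, 0, 0.017, 0, 0], [-0.038, 0.01, 0.017, 0, 0], [-0.038, 0.025, 0.017, 0, 0]]]}}

```text
clock: 2.6
tool_pos: [563.6, -194.2, 223.2]
orientation: [-1.102, 1.353, -1.362]
contact_force: [0.5, -0.0, 0.3]
gripper_width: -0.0
```

```bash
python3 w.py; python3 -c "
from bench import ctrl;import cv2
cv2.imwrite('pics/s2.png',cv2.resize(ctrl.capture('side')[90:240,150:330,::-1],None,fx=3.3,fy=3.3))"
```

```text
t 2.6 case-frame TCP [153.3   1.8 223.2] F case [-0.06  0.47  0.27]
tool axes in case [[1.0, 0.001, 0.001], [-0.001, 0.006, 1.0], [0.001, -1.0, 0.006]] q [ 0.49  0.48 -0.32  1.93  0.21  0.76 -0.16]
```

View pics/s2.png

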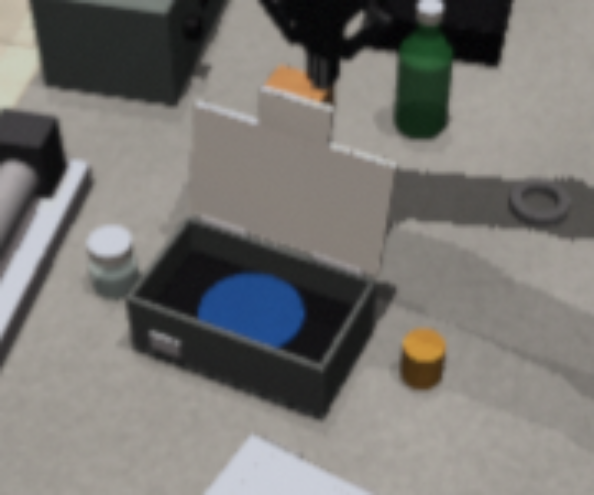

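Emit:
{"api": "drive_tool", "payload": {"increments": [[[-0.008, 0, 0, 0, 0], [-0.008, 0, 0, 0, 0], [-0.008, 0, 0, 0, 0], [-0.007, 0, 0, 0, 0], [-0.005, 0, 0, 0, 0]]]}}

```text
clock: 3.15
tool_pos: [567.9, -160.1, 221.9]
orientation: [-1.106, 1.356, -1.358]
contact_force: [0.6, 0.8, -0.3]
gripper_width: -0.5
```

Emit:
{"api": "drive_tool", "payload": {"increments": [[[-0.006, 0, 0, 0, 0], [-0.006, 0, 0, 0, 0], [-0.006, 0, 0, 0, 0], [-0.006, 0, 0, 0, 0], [-0.006, 0, 0, 0, 0]]]}}

```text
clock: 3.65
tool_pos: [574.1, -130.1, 221.3]
orientation: [-1.107, 1.356, -1.356]
contact_force: [-0.6, -0.2, 0.9]
gripper_width: 0.4
```

```bash
python3 w.py; python3 -c "
from bench import ctrl;import cv2
cv2.imwrite('pics/s3.png',cv2.resize(ctrl.capture('side')[90:240,150:330,::-1],None,fx=3.3,fy=3.3))"
```

```text
t 3.65 case-frame TCP [ 88.4  -0.8 221.3] F case [ 0.3  -0.6   0.93]
tool axes in case [[1.0, 0.0, -0.001], [0.001, 0.0, 1.0], [0.0, -1.0, 0.0]] q [ 0.38  0.48 -0.32  1.94  0.21  0.75 -0.27]
```

View pics/s3.png

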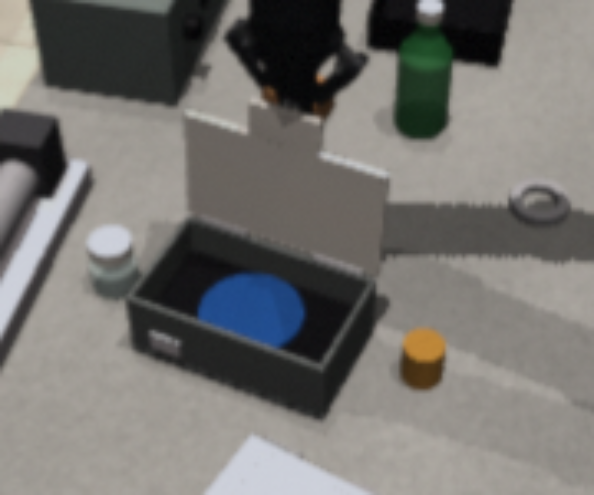

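The finger is on the outer face of the tab at about (285,115), and the lid is now close to upright. I keep pushing.

Emit:
{"api": "drive_tool", "payload": {"increments": [[[-0.005, 0, 0, 0, 0], [-0.005, 0, 0, 0, 0], [-0.005, 0, 0, 0, 0], [-0.004, 0, 0, 0, 0], [-0.003, 0, 0, 0, 0]]]}}

```text
clock: 4.2
tool_pos: [578.6, -108.3, 221.3]
orientation: [-1.107, 1.356, -1.356]
contact_force: [0.2, -1.1, 0.4]
gripper_width: 0.2
```

```bash
cat > ang.py <<'E'
from h import *
import sys
p=[592.755,-43.723,-1.774]
cs=ctrl.camera_info("side"); im=ctrl.capture("side")
for th in np.arange(0,1.85,.1):pass
g=cv2.cvtColor(im,cv2.COLOR_RGB2GRAY).astype(float)
# step contrast across the lid's free (body) edge, r=120, both sides of the tab
best=[]
for th in np.arange(0.0,1.81,.01):
    v=0
    for y in list(range(45,96,5))+list(range(-95,-44,5)):
        a=proj([c2w(lidpt(r,y,th),p) for r in(114,117,126,130)],cs).round().astype(int)
        I=[g[b,a_] for a_,b in a]; v+=I[0]+I[1]-I[2]-I[3]
    best.append((abs(v),th))
print("lid angle candidates",sorted(best)[-4:])
cv2.imwrite(sys.argv[1],cv2.resize(im[90:240,150:330,::-1],None,fx=3.3,fy=3.3))
E
python3 w.py; python3 ang.py pics/s4.png
```

```text
t 4.2 case-frame TCP [ 66.1  -0.9 221.3] F case [1.01 0.4  0.36]
tool axes in case [[1.0, -0.0, -0.002], [0.002, 0.0, 1.0], [-0.0, -1.0, 0.0]] q [ 0.34  0.48 -0.32  1.94  0.22  0.75 -0.3 ]
lid angle candidates [(np.float64(4060.0), np.float64(1.46)), (np.float64(4165.0), np.float64(1.43)), (np.float64(4466.0), np.float64(1.45)), (np.float64(4473.0), np.float64(1.44))]
```

View pics/s4.png

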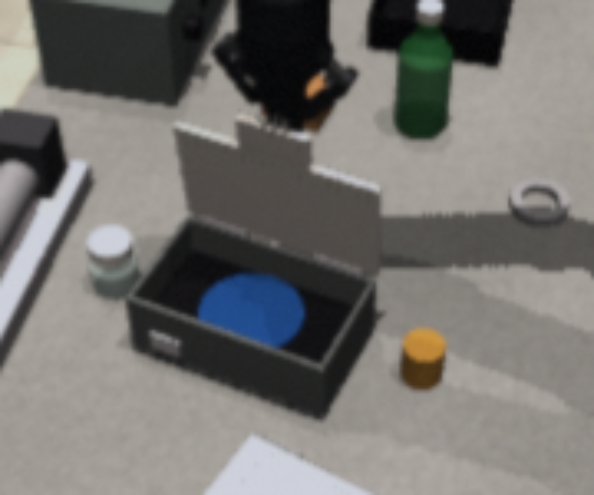

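The lid is at about 1.44 rad and falling slowly. I go up and over it now.

Emit:
{"api": "drive_tool", "payload": {"increments": [[[0.004, -0.045, 0, 0, 0], [0, -0.015, 0, 0, 0], [-0.04, 0, 0, 0, 0], [-0.045, 0, 0, 0, 0], [-0.045, 0, 0, 0, 0]]]}}

```text
clock: 4.75
tool_pos: [603.8, 15.4, 281.6]
orientation: [-1.105, 1.357, -1.358]
contact_force: [0.3, -0.2, -0.4]
gripper_width: -0.5
```

Emit:
{"api": "drive_tool", "payload": {"increments": [[[0, 0.03, 0, 0, 0], [0, 0.04, 0, 0, 0], [0, 0.03, 0, 0, 0]]]}}

```text
clock: 5.05
tool_pos: [602.9, 15.2, 179.6]
orientation: [-1.109, 1.356, -1.355]
contact_force: [-0.4, -1.0, -0.0]
gripper_width: 0.0
```

```bash
python3 w.py; python3 ang.py pics/s5.png
```

```text
t 5.05 case-frame TCP [-59.8  -2.  179.6] F case [ 1.02 -0.21 -0.04]
tool axes in case [[1.0, 0.0, -0.003], [0.003, -0.001, 1.0], [0.0, -1.0, -0.001]] q [ 0.13  0.55 -0.32  1.94  0.26  0.69 -0.55]
lid angle candidates [(np.float64(2011.0), np.float64(0.1)), (np.float64(2046.0), np.float64(0.07)), (np.float64(2060.0), np.float64(0.09)), (np.float64(2163.0), np.float64(0.08))]
```

View pics/s5.png

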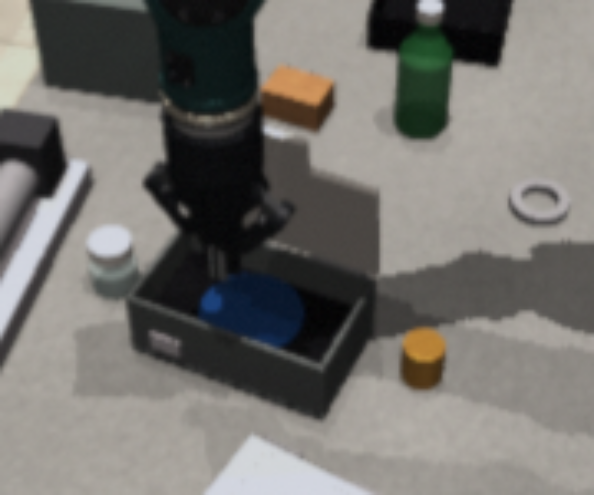

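The fingers are now in front, at about (215,262), and the lid is still near 1.4 rad. I let it come down.

Emit:
{"api": "drive_tool", "payload": {"increments": [[[0, 0, 0, 0, 0], [0, 0, 0, 0, 0], [0, 0, 0, 0, 0], [0, 0, 0, 0, 0], [0, 0, 0, 0, 0]]]}}

```text
clock: 5.6
tool_pos: [604.3, 14.5, 182.5]
orientation: [-1.105, 1.355, -1.357]
contact_force: [0.3, -0.8, -0.1]
gripper_width: 0.2
```

```bash
sed -i 's/list(range(45,96,5))+//; s/(-95,-44,5)/(-96,-60,3)/; /1.85,.1/d; s/abs(v)/v/; s/b,a_\]/b,a_]/' ang.py; sed -i 's/v,th))/abs(v),th))/' ang.py; python3 w.py; python3 ang.py pics/s6.png
```

```text
t 5.6 case-frame TCP [-59.4  -0.5 182.5] F case [ 0.74  0.45 -0.12]
tool axes in case [[1.0, -0.001, -0.001], [0.001, 0.002, 1.0], [-0.001, -1.0, 0.002]] q [ 0.13  0.55 -0.32  1.94  0.26  0.69 -0.55]
lid angle candidates [(np.float64(1341.0), np.float64(1.42)), (np.float64(1352.0), np.float64(0.09)), (np.float64(1406.0), np.float64(0.07)), (np.float64(1455.0), np.float64(0.08))]
```

Emit:
{"api": "drive_tool", "payload": {"increments": [[[0, 0, 0, 0, 0], [0, 0, 0, 0, 0], [0, 0, 0, 0, 0], [0, 0, 0, 0, 0], [0, 0, 0, 0, 0]]]}}

```text
clock: 6.15
tool_pos: [603.6, 14.5, 181.2]
orientation: [-1.107, 1.356, -1.356]
contact_force: [-0.3, -0.2, -0.7]
gripper_width: -0.6
```

```bash
sed -i 's/arange(0.0,/arange(0.4,/' ang.py; python3 w.py; python3 ang.py pics/s7.png
```

```text
t 6.15 case-frame TCP [-59.3  -1.2 181.2] F case [ 0.29 -0.29 -0.73]
tool axes in case [[1.0, 0.0, -0.002], [0.002, -0.0, 1.0], [0.0, -1.0, -0.0]] q [ 0.13  0.55 -0.32  1.94  0.26  0.69 -0.55]
lid angle candidates [(np.float64(1151.0), np.float64(1.350000000000001)), (np.float64(1200.0), np.float64(1.390000000000001)), (np.float64(1201.0), np.float64(1.3600000000000008)), (np.float64(1214.0), np.float64(1.370000000000001))]
```

View pics/s7.png

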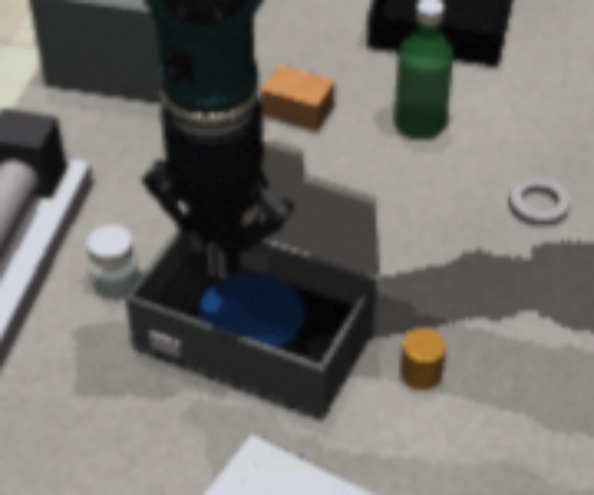

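The corner of the lid has moved to about (375,197), so it is falling, at about 1.37 rad.

Emit:
{"api": "drive_tool", "payload": {"increments": [[[0, 0, 0, 0, 0], [0, 0, 0, 0, 0], [0, 0, 0, 0, 0], [0, 0, 0, 0, 0], [0, 0, 0, 0, 0]]]}}

```text
clock: 6.7
tool_pos: [603.6, 14.5, 181.3]
orientation: [-1.107, 1.356, -1.356]
contact_force: [0.2, -0.4, -0.3]
gripper_width: 0.3
```

Emit:
{"api": "drive_tool", "payload": {"increments": [[[0, 0, 0, 0, 0], [0, 0, 0, 0, 0], [0, 0, 0, 0, 0], [0, 0, 0, 0, 0], [0, 0, 0, 0, 0]]]}}

```text
clock: 7.2
tool_pos: [603.6, 14.6, 181.3]
orientation: [-1.107, 1.356, -1.356]
contact_force: [0.3, -0.1, -0.2]
gripper_width: 0.0
```

```bash
python3 w.py; python3 ang.py pics/s8.png
```

```text
t 7.2 case-frame TCP [-59.3  -1.1 181.3] F case [ 0.08  0.36 -0.18]
tool axes in case [[1.0, -0.0, -0.002], [0.002, 0.0, 1.0], [-0.0, -1.0, 0.0]] q [ 0.13  0.55 -0.32  1.94  0.26  0.69 -0.55]
lid angle candidates [(np.float64(949.0), np.float64(1.2500000000000009)), (np.float64(953.0), np.float64(1.2200000000000006)), (np.float64(1035.0), np.float64(1.2400000000000007)), (np.float64(1037.0), np.float64(1.2300000000000009))]
```

Emit:
{"api": "drive_tool", "payload": {"increments": [[[0, 0, 0, 0, 0], [0, 0, 0, 0, 0], [0, 0, 0, 0, 0], [0, 0, 0, 0, 0], [0, 0, 0, 0, 0]]]}}

```text
clock: 7.75
tool_pos: [603.7, 14.5, 181.3]
orientation: [-1.107, 1.356, -1.356]
contact_force: [0.0, -0.4, 0.2]
gripper_width: 0.0
```

Emit:
{"api": "drive_tool", "payload": {"increments": [[[0, 0, 0, 0, 0], [0, 0, 0, 0, 0], [0, 0, 0, 0, 0], [0, 0, 0, 0, 0], [0, 0, 0, 0, 0]]]}}

```text
clock: 8.25
tool_pos: [603.6, 14.5, 181.3]
orientation: [-1.107, 1.356, -1.356]
contact_force: [0.4, -0.2, -0.9]
gripper_width: -0.0
```

Emit:
{"api": "drive_tool", "payload": {"increments": [[[0, 0, 0, 0, 0], [0, 0, 0, 0, 0], [0, 0, 0, 0, 0], [0, 0, 0, 0, 0], [0, 0, 0, 0, 0]]]}}

```text
clock: 8.75
tool_pos: [603.7, 14.7, 181.3]
orientation: [-1.107, 1.356, -1.356]
contact_force: [-0.2, 0.7, -0.4]
gripper_width: -0.2
```

```bash
python3 w.py; python3 ang.py pics/s9.png
```

```text
t 8.75 case-frame TCP [-59.5  -1.1 181.3] F case [-0.62 -0.31 -0.37]
tool axes in case [[1.0, -0.0, -0.002], [0.002, 0.0, 1.0], [-0.0, -1.0, 0.0]] q [ 0.13  0.55 -0.32  1.94  0.26  0.69 -0.55]
lid angle candidates [(np.float64(307.0), np.float64(0.6100000000000002)), (np.float64(377.0), np.float64(0.9100000000000005)), (np.float64(703.0), np.float64(0.7800000000000004)), (np.float64(936.0), np.float64(0.7900000000000004))]
```

View pics/s9.png

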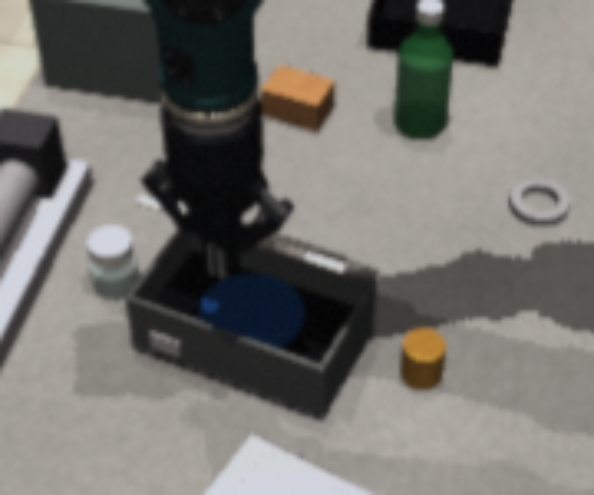

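The lid is seen edge-on at about 0.79 rad, and it touches the finger as computed. I hold for 0.4 s to confirm the catch.

Emit:
{"api": "drive_tool", "payload": {"increments": [[[0, 0, 0, 0, 0], [0, 0, 0, 0, 0], [0, 0, 0, 0, 0], [0, 0, 0, 0, 0]]]}}

```text
clock: 9.2
tool_pos: [603.6, 14.6, 181.3]
orientation: [-1.107, 1.356, -1.356]
contact_force: [0.0, 0.1, -0.3]
gripper_width: -0.0
```

```bash
python3 w.py; python3 ang.py pics/s10.png;  cat > f.py <<'E'
from h import *
# mean of several readings: need control periods -> use top captures
p=[592.755,-43.723,-1.774]
F=[];P=[]
for i in range(5):
    s=ctrl.get_state();F.append(s["contact_force"]);P.append(s["tool_pos"]-[p[0],p[1],0]);im=ctrl.capture("side")
r=R.from_euler("z",-p[2]); print(s["clock"],"F",r.apply(np.mean(F,0)).round(2),"TCP",r.apply(np.mean(P,0)).round(2))
cv2.imwrite("pics/last.png",im[:,:,::-1])
E
python3 f.py
```

```text
t 9.2 case-frame TCP [-59.3  -1.1 181.3] F case [-0.12 -0.02 -0.32]
tool axes in case [[1.0, -0.0, -0.002], [0.002, 0.0, 1.0], [-0.0, -1.0, 0.0]] q [ 0.13  0.55 -0.32  1.94  0.26  0.69 -0.55]
lid angle candidates [(np.float64(299.0), np.float64(0.6100000000000002)), (np.float64(370.0), np.float64(0.9100000000000005)), (np.float64(649.0), np.float64(0.7800000000000004)), (np.float64(923.0), np.float64(0.7900000000000004))]
9.45 F [-1.01  0.27 -0.17] TCP [-59.32  -1.1  181.32]
```

Held at 0.79 rad with about 1 N. Now I lower along the arc of the tab edge.

Emit:
{"api": "drive_tool", "payload": {"increments": [[[-0.0027, 0.0028, 0, 0, 0], [-0.0027, 0.0029, 0, 0, 0], [-0.0026, 0.0029, 0, 0, 0], [-0.0025, 0.0029, 0, 0, 0], [-0.0024, 0.003, 0, 0, 0]]]}}

```text
clock: 10.0
tool_pos: [606.6, 27.6, 166.6]
orientation: [-1.107, 1.356, -1.356]
contact_force: [0.8, 0.8, 0.2]
gripper_width: -0.3
```

```bash
python3 f.py
```

```text
10.2 F [-1.55  0.24  0.2 ] TCP [-72.82  -1.13 166.43]
```

Emit:
{"api": "drive_tool", "payload": {"increments": [[[-0.0024, 0.0031, 0, 0, 0], [-0.0023, 0.0032, 0, 0, 0], [-0.0022, 0.0032, 0, 0, 0], [-0.0021, 0.0032, 0, 0, 0], [-0.002, 0.0033, 0, 0, 0]]]}}

```text
clock: 10.75
tool_pos: [608.7, 38.7, 150.6]
orientation: [-1.106, 1.356, -1.356]
contact_force: [0.8, 2.7, 1.0]
gripper_width: -0.1
```

```bash
python3 f.py
```

```text
10.95 F [-3.16  0.66  0.66] TCP [-83.96  -1.03 150.5 ]
```

Emit:
{"api": "drive_tool", "payload": {"increments": [[[-0.002, 0.0025, 0, 0, 0], [-0.0019, 0.0026, 0, 0, 0], [-0.0018, 0.0027, 0, 0, 0], [-0.0017, 0.0028, 0, 0, 0], [-0.0016, 0.0028, 0, 0, 0]]]}}

```text
clock: 11.5
tool_pos: [610.2, 46.2, 136.9]
orientation: [-1.108, 1.356, -1.357]
contact_force: [0.7, 1.0, -0.2]
gripper_width: 0.1
```

```bash
python3 f.py
```

```text
11.7 F [-1.13  0.88 -0.3 ] TCP [-91.75  -1.44 136.78]
```

Emit:
{"api": "drive_tool", "payload": {"increments": [[[-0.0017, 0.0033, 0, 0, 0], [-0.0016, 0.0034, 0, 0, 0], [-0.0014, 0.0035, 0, 0, 0], [-0.0013, 0.0035, 0, 0, 0], [-0.0012, 0.0035, 0, 0, 0]]]}}

```text
clock: 12.25
tool_pos: [611.5, 53.9, 119.7]
orientation: [-1.107, 1.356, -1.356]
contact_force: [0.2, 0.9, -0.3]
gripper_width: 0.1
```

```bash
python3 f.py
```

```text
12.45 F [-1.1   0.2  -0.51] TCP [-99.61  -1.49 119.66]
```

```bash
cat > v.py <<'E'
from h import *
import sys
p=[592.755,-43.723,-1.774]; cs=ctrl.camera_info("side"); im=cv2.imread("pics/last.png")
o=np.array([180,140]); c=cv2.resize(im[140:220,180:280],None,fx=8,fy=7.5 and 7.5,interpolation=2)
for th,col in zip(map(float,sys.argv[2:]),[(0,0,255),(0,255,0),(255,0,0)]):
    q=((proj([c2w(lidpt(r,y,th),p) for r,y in((0,-100),(120,-100),(120,-35),(155,-35),(155,35))],cs)-o+.5)*[8,7.5]).astype(int)
    cv2.polylines(c,[q],False,col,1)
cv2.imwrite(sys.argv[1],c)
E
python3 v.py pics/v1.png .2 .28 .36
```

```text
(no output)
```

View pics/v1.png

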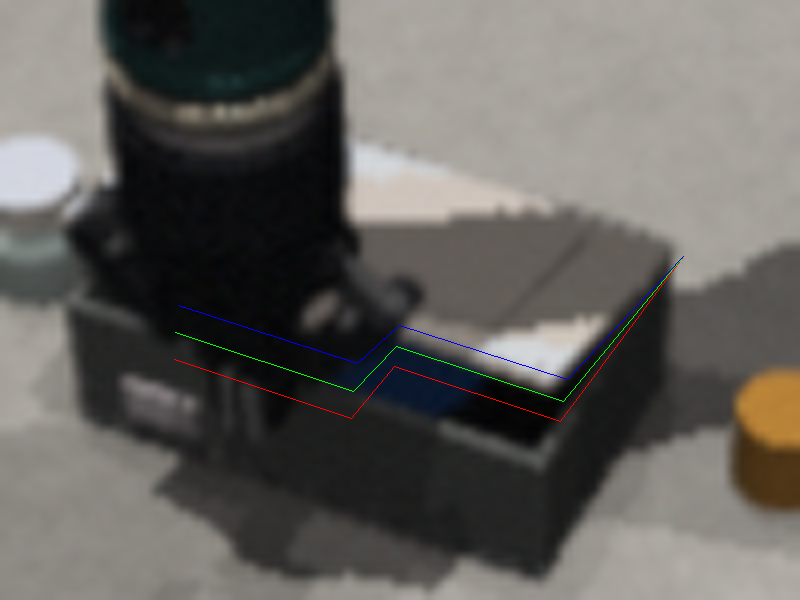

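The lid's near front corner at about (563,388) lies between the 0.36 and 0.28 rad overlays, so it is at roughly 0.33 rad, borne on the finger. I keep lowering along the arc.

Emit:
{"api": "drive_tool", "payload": {"increments": [[[-0.0012, 0.0036, 0, 0, 0], [-0.0011, 0.0037, 0, 0, 0], [-0.001, 0.0037, 0, 0, 0], [-0.0009, 0.0037, 0, 0, 0], [-0.0008, 0.0037, 0, 0, 0]]]}}

```text
clock: 13.0
tool_pos: [612.8, 58.8, 101.4]
orientation: [-1.107, 1.356, -1.356]
contact_force: [-0.5, 1.2, 0.2]
gripper_width: -0.3
```

```bash
python3 f.py
```

```text
13.2 F [-0.95 -0.19 -0.47] TCP [-104.51   -1.24  101.29]
```

Emit:
{"api": "drive_tool", "payload": {"increments": [[[-0.0005, 0.0026, 0, 0, 0], [-0.0004, 0.0027, 0, 0, 0], [-0.0003, 0.0027, 0, 0, 0], [-0.0002, 0.0027, 0, 0, 0], [-0.0002, 0.0027, 0, 0, 0]]]}}

```text
clock: 13.75
tool_pos: [613.1, 60.7, 88.2]
orientation: [-1.106, 1.356, -1.356]
contact_force: [1.1, 2.0, -0.6]
gripper_width: -0.1
```

```bash
python3 f.py; python3 v.py pics/v2.png .05 .12 .19
```

```text
13.95 F [-2.46  0.03 -0.9 ] TCP [-106.42   -1.13   88.12]
```

View pics/v2.png

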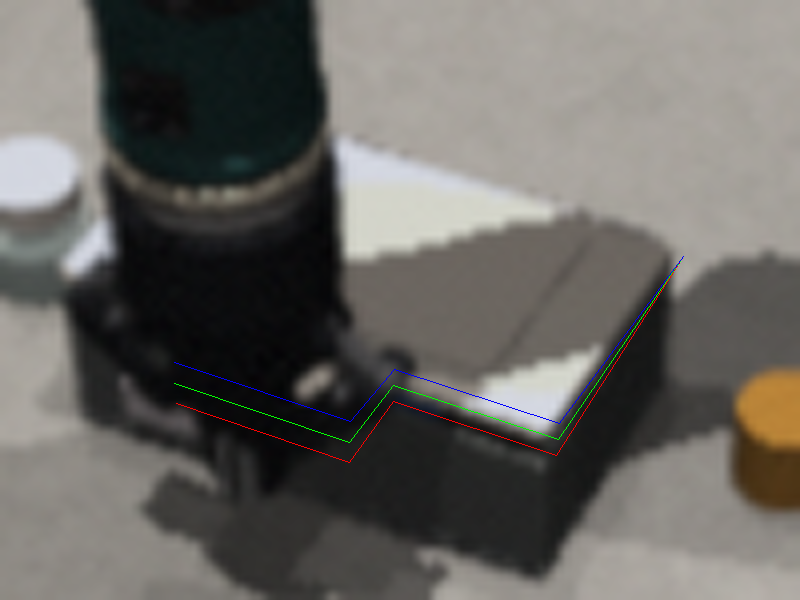

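The near corner is at about (553,437), so the lid is at roughly 0.12 rad with N about 2.5 N and friction carrying it. I go straight down slowly, so that the contact firms up slightly.

Emit:
{"api": "drive_tool", "payload": {"increments": [[[-0.0001, 0.0015, 0, 0, 0], [0, 0.0015, 0, 0, 0], [-0.0001, 0.0015, 0, 0, 0], [0, 0.0015, 0, 0, 0], [0, 0.0015, 0, 0, 0]]]}}

```text
clock: 14.5
tool_pos: [613.2, 61.3, 80.8]
orientation: [-1.106, 1.356, -1.355]
contact_force: [-0.3, 3.7, -0.1]
gripper_width: 0.2
```

```bash
python3 f.py
```

```text
14.7 F [-4.82 -0.26 -0.24] TCP [-106.93   -1.12   80.8 ]
```

Emit:
{"api": "drive_tool", "payload": {"increments": [[[-0.0001, 0.0012, 0, 0, 0], [0, 0.0012, 0, 0, 0], [0, 0.0012, 0, 0, 0], [0, 0.0012, 0, 0, 0], [0, 0.0012, 0, 0, 0]]]}}

```text
clock: 15.25
tool_pos: [613.3, 61.5, 75.0]
orientation: [-1.106, 1.356, -1.355]
contact_force: [0.2, 5.8, -0.9]
gripper_width: -0.1
```

```bash
python3 f.py
```

```text
15.45 F [-5.51 -0.64 -0.85] TCP [-107.19   -1.12   74.97]
```

Emit:
{"api": "drive_tool", "payload": {"increments": [[[0, 0.0009, 0, 0, 0], [0, 0.0009, 0, 0, 0], [0, 0.0009, 0, 0, 0], [0, 0.0009, 0, 0, 0], [0, 0.0009, 0, 0, 0]]]}}

```text
clock: 16.0
tool_pos: [613.6, 61.5, 71.2]
orientation: [-1.105, 1.355, -1.356]
contact_force: [0.8, 4.7, 4.7]
gripper_width: 0.6
```

```bash
python3 f.py
```

```text
16.2 F [-5.28 -0.58  2.8 ] TCP [-107.3    -0.83   71.12]
```

Emit:
{"api": "drive_tool", "payload": {"increments": [[[0, 0.0006, 0, 0, 0], [0, 0.0006, 0, 0, 0], [0, 0.0006, 0, 0, 0], [0, 0.0006, 0, 0, 0], [0, 0.0006, 0, 0, 0]]]}}

```text
clock: 16.75
tool_pos: [613.9, 61.4, 69.0]
orientation: [-1.105, 1.355, -1.356]
contact_force: [-1.3, 4.2, 11.2]
gripper_width: -0.1
```

```bash
python3 f.py
```

```text
16.95 F [-4.18 -1.75  8.77] TCP [-107.29   -0.49   69.04]
```

Fz has turned upward and is rising, so the lid sits on the rim and the finger now pushes it shut. I back off outward, slowly at first.

Emit:
{"api": "drive_tool", "payload": {"increments": [[[-0.0003, 0, 0, 0, 0], [-0.0003, 0, 0, 0, 0], [-0.0004, 0, 0, 0, 0], [-0.0005, 0, 0, 0, 0], [-0.0005, 0, 0, 0, 0]]]}}

```text
clock: 17.5
tool_pos: [614.0, 61.5, 69.0]
orientation: [-1.107, 1.355, -1.359]
contact_force: [-0.3, 1.1, 10.0]
gripper_width: -0.1
```

```bash
python3 f.py
```

```text
17.7 F [-1.64 -1.55  9.26] TCP [-107.32   -0.49   68.97]
```

Emit:
{"api": "drive_tool", "payload": {"increments": [[[-0.0015, 0, 0, 0, 0], [-0.003, 0, 0, 0, 0], [-0.006, 0, 0, 0, 0], [-0.01, 0, 0, 0, 0], [-0.015, 0, 0, 0, 0]]]}}

```text
clock: 18.25
tool_pos: [620.3, 96.5, 67.0]
orientation: [-1.108, 1.358, -1.358]
contact_force: [-0.8, 0.0, 0.4]
gripper_width: -0.3
```

```bash
python3 f.py; python3 v.py pics/v3.png 0 .04
```

```text
18.45 F [-0.6  -0.32  0.06] TCP [-146.18   -1.6    67.25]
```

View pics/v3.png

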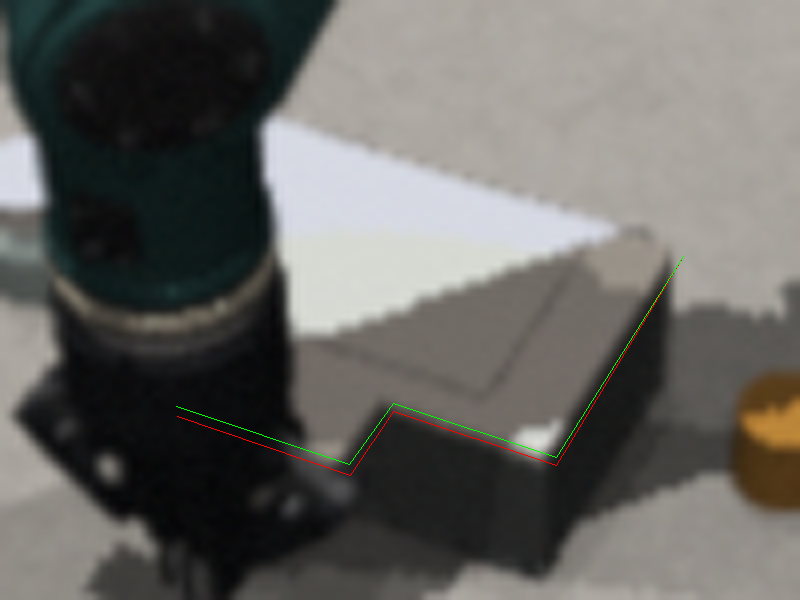

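The lid is shut, its edge matching the 0 rad overlay at about (550,460), and the finger is clear of it. I rise away.

Emit:
{"api": "drive_tool", "payload": {"increments": [[[0, -0.02, 0, 0, 0], [0, -0.04, 0, 0, 0], [0, -0.04, 0, 0, 0], [0, -0.04, 0, 0, 0], [0, -0.03, 0, 0, 0]]]}}

```text
clock: 19.0
tool_pos: [620.9, 96.5, 239.9]
orientation: [-1.105, 1.356, -1.358]
contact_force: [0.5, 0.1, 0.4]
gripper_width: 0.2
```

Emit:
{"api": "drive_tool", "payload": {"increments": [[[0, 0, 0, 0, 0], [0, 0, 0, 0, 0], [0, 0, 0, 0, 0], [0, 0, 0, 0, 0], [0, 0, 0, 0, 0]]]}}

```text
clock: 19.5
tool_pos: [619.8, 97.1, 235.9]
orientation: [-1.11, 1.358, -1.356]
contact_force: [0.8, -0.0, -0.3]
gripper_width: -0.3
```

```bash
python3 f.py; python3 - <<'E'
from h import *
a=cv2.imread("pics/top0.png");b=ctrl.capture("top")[:,:,::-1];cv2.imwrite("pics/topend.png",b)
# bystander shift check by template matching in the top view
for n,(u,v,w) in dict(jar=(294,106,9),weight=(279,223,10),waferbox=(107,205,22),flask=(418,197,16),driver=(125,142,20),holder=(373,254,12),smallbox=(405,149,12)).items():
    t=a[v-w:v+w,u-w:u+w]; m=cv2.matchTemplate(b[v-w-12:v+w+12,u-w-12:u+w+12],t,cv2.TM_CCOEFF_NORMED); _,s,_,l=cv2.minMaxLoc(m); print(n,l[0]-12,l[1]-12,round(s,2))
E
```

```text
19.7 F [-0.24  0.36  0.04] TCP [-143.58   -1.63  236.43]
jar 0 0 1.0
weight -8 -7 0.08
waferbox 0 0 1.0
flask 0 0 1.0
driver 0 0 1.0
holder -8 5 0.24
smallbox 0 0 1.0
```

The weight and holder scores are low, probably because the arm hides them in the top view. I check those two from the side and then hand in.

```bash
python3 - <<'E'
from h import *
a=cv2.imread("pics/side0.png");b=ctrl.capture("side")[:,:,::-1]
for n,(u,v,w) in dict(weight=(278,198,9),holder=(313,151,12)).items():
    t=a[v-w:v+w,u-w:u+w]; m=cv2.matchTemplate(b[v-w-12:v+w+12,u-w-12:u+w+12],t,cv2.TM_CCOEFF_NORMED); _,s,_,l=cv2.minMaxLoc(m); print(n,l[0]-12,l[1]-12,round(s,2))
ctrl.hand_in()
E
```

```text
weight 0 0 0.62
holder 0 0 0.9
the job is handed in; nothing more can be done
```

The lid is shut and the job is handed in at about 20 s; no verdict is reported. With closed fingers I tipped the lid past upright, to about 1.44 rad. I then went over it, caught its tab edge on the side of the fingers at about 0.79 rad, lowered it along its arc, and backed off.

**Lid:** before I backed off, the force on the finger had turned upward to about 9 N, so the lid was sitting on the rim. The last close picture shows its edge on the 0 rad line, though one pixel there is about 0.02 rad. Speed was not measured; I commanded at most about 0.27 rad/s on the way down and slower near the rim.

**Forces:** every reading from the catch to the end stayed within about 12 N, against the 25 N limit. After I moved away the force read zero within noise.

**Wafer:** it is hidden under the closed lid, so I could not check it at the end. The fingers never came near it.

**Bystanders:**
- The jar, wafer box, flask, driver and small box show no shift in the top view.
- The weight and holder failed the top-view check, probably because the arm hid them.
- From the side, both best matches are at no shift. The holder's score was 0.90, but the weight's was only 0.62, probably from the arm's shadow on it.

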